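Drag the fittings tote out of the test bay with the drag hook

ROBOT

A 7-joint arm with a two-finger parallel gripper is mounted at the origin on the work surface. World frame = base frame: x ahead of the robot, y to its left, z up, the work surface at z = 0. Lengths are in mm, angles in rad, forces in N, time in s.
With the tool pointing down it reaches from about 400 to 875 mm from the base axis. Payload 6.5 kg.
Tool frame: the origin (TCP) lies at the very end of the fingers, on their centre line; the grasp point (between the pads) lies 19 mm behind it; z points along the fingers, y is the line along which they close (so a half turn about z gives the same grasp; the last joint's range is limited). The gripper opens to 88 mm and grips with 3 to 60 N. Pads are 18 mm wide; open, the fingers measure 123 mm over their backs; the gripper's body (75 mm by 187 mm) begins 45 mm behind the grasp point.
Start: joints at [1.169, 0.536, -0.004, 1.538, 0.003, 1.067, -0.071], TCP at [214.187, -613.689, 238.716] pointing down, gripper open.
Joint ranges: [-2.7, 2.7], [-0.37, 2.16], [-1.27, 1.26], [0.24, 2.4], [-1.31, 4.45], [0.19, 1.91], [-2.76, 2.76]. Speed limits (rad/s): [2.39, 2.39, 3.14, 3.14, 3.14, 3.14, 3.14].

INTERFACE

Orientations are given as a rotation vector (axis times angle).
In Python, from station import env gives the robot as it stands. Calls block until the motion is done:
- env.reach(position, orientation): joint-space move of the TCP to a pose.
- env.move_straight(position, rot=None, speed=150, stop_force=None): straight line of the TCP; rot=None keeps the orientation; speed is the mean speed in mm/s. With stop_force (N) it stops when the force on the tool has changed by that much, and returns True; else False.
- env.set_joints(angles): joint-space move.
- env.gripper_to(opening, grasp_force=None): opening from 0.0 (shut) to 1.0 (fully open); grasp_force is the grip in N (None keeps the last); returns when the fingers have stopped.
- env.pause(seconds).
- env.ik(position, orientation): joint angles nearest the present ones, or None.
- env.observe(): the state.
- env.camera(name): name is "scene" or "top"; returns a dict with "frame" (400x640x3 uint8, blue, green, red), "z_map" (400x640 float32, mm along the optical axis (not along the pixel's ray), 0 where there is no reading), "vertical_fov" (degrees; the focal length in pixels is half the picture's height over the tangent of half this angle, whatever the lens; pixels are square), "cx", "cy" (the principal point, pixels), "k1" (the pictures are not rectified: a ray, as slopes to the right and down, at radius r is drawn at 1 + k1 r^2 times it, then the intrinsics apply), "R" (3x3) and "t" (3): a world point X has camera coordinates R X + t. Camera axes: x right, y down, z forward; pixel columns grow to the right and rows downward; lengths in mm; the calibration is good to about 2 mm. A picture is of the moment at which its call begins.
A pose or a line that the arm cannot do raises env.PlanningError and nothing moves.
- env.job_done(): hands the job in; it is judged then, once.
Trained networks look in a picture, given as the dict that the camera call returned (one of the last four; its "shot" number tells which), for a name from the list of things; names that differ only in an ending like _2 or _b are one class to them, and where a whole thing is asked for, a point or a joint stands for the part that bears it (a point fixed in the world has none). Each returns a list of dicts, best first, with "conf" (0 to 1); they miss things now and then, are a little off and sometimes report something else, mostly with a low value. They report only what shows in the picture. A call takes as long as a camera call. They do not tell look-alikes from the thing itself.
- env.look_for(picture, target): "bbox" ([centre column, centre row, width, height] in pixels, round what is visible of it).
- env.place_of(picture, target): "location" ([row, column] in pixels: a listed point, or the origin of a listed thing).
The state is a dict: "time": time; "joint_positions": joint angles; "dq": joint speeds; "effort": joint torques, N m; "tool_pos": TCP position; "tcp_rot": TCP orientation; "force": force on the tool from outside, world axes, zero at the start; "wrist_torque": the same for the moment, N m; "opening": opening from 0.0 (shut) to 1.0 (fully open); "gripper_force": force on a finger pad.
Only numpy, scipy, OpenCV 4.12 (cv2) and the standard library are available. Lean on these libraries where they do the work, as an engineer would, in place of code of your own. Each camera call takes 0.05 s, during which the arm holds its last target. There are 200 camera calls.

TASK

Take the drag hook from its rest, reach it under the clear roof of the test bay, hook it over the front lip of the grey tote of brass fittings and drag the tote forward until it bears firmly on the sprung stop bar (about 8 N on the springs, never more than 14 N). Pull the tote with the hook only, do not tip it, and leave it touching the bar. Then lay the hook back in its rest, the way it lay before, and disturb nothing else.

Things in the scene. Friction and masses are not known exactly. Their poses are not given: they have to be found in the camera images.
- hook: Drag hook, 250 g, unreported while held. Origin: middle of its wooden handle 90x22x26 mm (x,y,z), to be gripped there from above, fingers closing along y; steel end cap behind to x=-53. A 10x10 mm steel stem on the handle's axis runs along +x to x=144; there a blade 8 mm thick, 16 wide, points down to z=-29 (24 below the stem); its face at x=136 pulls. z up as it lies in the rest
- hook_tip (a point): Middle of the lower end of the hook's blade, at (140, 0, -29) mm in the hook's frame
- rest: Fixed grey hook rest, left or right of the bay; origin: middle of its underside. Base 130x70x10 mm; two saddles 12 mm thick at x=-36 and 36 mm, seats 48 mm up, cheeks 12 mm high leave 30 mm for the 22 mm wide handle. The hook lies with its handle on both, x along the rest's x, its origin 61 mm above the rest's; 60 mm between the saddles are free for fingers
- bay: Fixed test bay; origin: middle of the front edge of its steel deck, at bench height; x points into the bay, away from the robot. Deck 400x240 mm, top at z=8 mm; rails 16 mm high bound a lane 184 mm wide, open in front. Clear acrylic roof 6 mm thick, underside at z=150 mm, over x=115 to 400 mm; front roof posts at x=125, y=+-112 mm
- tote: Loose grey open tote 170x150x55 mm (x,y,z), 0.6 to 0.9 kg with its load; origin: middle of its underside; front faces -x. It stands on the bay's deck. Walls and floor 5 mm. Brass fittings up to 49 mm high, fixed in it, fill its rear from x=5 mm on; in front of them it is clear. Dragging it takes about 2 to 7 N (varies), less once it stands still
- tote_lip (a point): Middle of the top of the tote's front lip, at (-85, 0, 55) mm in the tote's frame. The lip is a bead 10 mm thick (x=-90 to -80) and 6 mm high on the 5 mm front wall (x=-85 to -80)
- stop_frame: Fixed brackets of the sprung stop; origin on the deck's top, lane's middle, 35 mm behind the deck's front edge; axes as the bay's. They carry an aluminium bar across the lane, top 33 mm over the deck, clamped in slots: its face to the tote is 20 mm ahead (+x) of the origin give or take 16, unreported, to be felt
- stop_spring (a point): Fixed point on stop_frame, 22 mm above its origin, the height of the bar's middle. The bar yields towards the robot on springs from 0 N, 1.5 N per mm, 14 mm of travel; the tote's front wall meets it. 5 to 14 N on it is properly seated. Unhooked, the tote springs back some mm until friction holds it, still touching the bar
Things that resemble listed ones, but are neither listed nor needed, are in the scene too. There is more than one size of the hook; the job needs the larger.

How it is judged:
By the outcome, as a careful person would: the job done as asked, in the order asked, and still so for the second after the job is handed in, with the robot touching nothing.
It also fails if it takes over 72 s, if anything falls off the work surface, if the arm or the gripper's body presses on something with over 40 N, if the wrist force passes 120 N, or if a joint passes its speed limit or range.

## Working session

There is one attempt and no reset: what is moved stays moved. The work goes in short steps, each a Python script; the robot and the scene stay as the last script left them, time stands still between calls to the robot, and variables do not carry over. Pictures are saved under pics/ and viewed, at most 10 in all, crops included, and the job is handed in when it is done.

```bash
ls; mkdir -p pics; cat > h.py <<'E'
import numpy as np, cv2
from station import env
def K(c):
    f=200/np.tan(np.radians(c["vertical_fov"])/2); return np.array([[f,0,c["cx"]],[0,f,c["cy"]],[0,0,1.]]), np.array([c["k1"],0,0,0.])
def ray(c,row,col):
    k,d=K(c); p=cv2.undistortPoints(np.array([[[col,row]]],float),k,d)[0,0]; return np.array([p[0],p[1],1.])
def on_z(c,row,col,z):
    r=c["R"].T@ray(c,row,col); o=-c["R"].T@c["t"]; return o+r*(z-o[2])/r[2]
def cloud(c):
    k,d=K(c); v,u=np.mgrid[0:400,0:640]; p=cv2.undistortPoints(np.stack([u,v],-1).reshape(-1,1,2).astype(float),k,d).reshape(400,640,2)
    z=c["z_map"]; P=np.dstack([p[...,0]*z,p[...,1]*z,z]); P=(P-c["t"])@c["R"]; P[z==0]=np.nan; return P
def px(c,X):
    k,d=K(c); return cv2.projectPoints(np.array(X,float).reshape(-1,1,3),cv2.Rodrigues(np.array(c["R"],float))[0],np.array(c["t"],float),k,d)[0][:,0]
E
python3 - <<'E'
from h import *
for n in("scene","top"):
    c=env.camera(n); cv2.imwrite(f"pics/{n}0.png",c["frame"]); P=cloud(c); np.save(f"{n}0.npy",P)
    print(n,c["vertical_fov"],c["k1"],-c["R"].T@c["t"])
    for t in("hook","hook_tip","rest","bay","tote","tote_lip","stop_frame"):
        for r in env.place_of(c,t)[:3]:
            a,b=r["location"]; print(t,round(r["conf"],2),np.round([a,b]),np.round(P[int(a),int(b)]) if 0<=a<400 and 0<=b<640 else "")
E
```

```text
pics
scene 45.00291152897951 0.017537319948075145 [1111.78070114  658.1227398  1140.30736614]
hook 0.44 [116. 300.] [ 464. -427.   14.]
hook_tip 0.97 [146. 280.] [ 606. -317.   41.]
hook_tip 0.51 [ 99. 308.] [ 390. -489.   12.]
rest 0.77 [141. 320.] [ 472. -294.    6.]
bay 0.78 [206. 363.] [534.  20.  32.]
stop_frame 0.61 [211. 354.] [572.  27.  40.]
stop_frame 0.58 [207. 366.] [514.  13.  -0.]
top 55.32123747126792 -0.091192032297765 [447.4948867  -37.99338833 935.69349516]
hook 0.63 [260. 478.] [ 466. -418.   19.]
hook 0.6 [263. 432.] [ 462. -286.   75.]
hook_tip 0.73 [291. 505.] [ 392. -485.    0.]
hook_tip 0.58 [207. 438.] [ 604. -333.    3.]
rest 0.96 [264. 425.] [ 463. -278.   56.]
bay 0.95 [239. 302.] [532.   6.   8.]
tote 0.59 [205. 437.] [ 607. -331.    1.]
tote_lip 0.51 [176. 294.] [652.  16. 157.]
```

View pics/scene0.png

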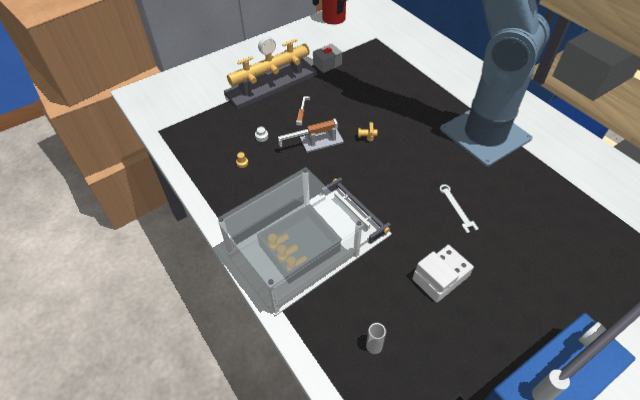

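View pics/top0.png

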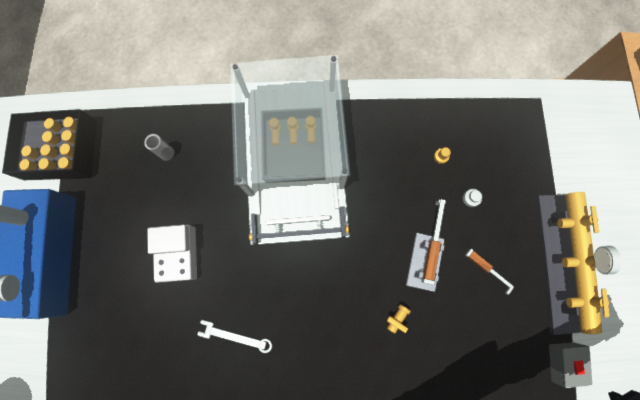

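The top view shows the large hook in its rest at about px (432,258), with the stem pointing away from the robot. A small look-alike hook lies at (490,272). The bay's front edge is at row ~240, and the tote is under the roof at about (293,143). Next I'll enlarge these areas and fit the handle from depth.

```bash
python3 - <<'E'
from h import *
f=cv2.imread("pics/top0.png")
a=cv2.resize(f[50:250,225:355],None,fx=3,fy=3,interpolation=cv2.INTER_CUBIC)
b=cv2.resize(f[185:305,395:461],None,fx=5,fy=5,interpolation=cv2.INTER_CUBIC)
cv2.imwrite("pics/crop0.png",np.hstack([a,b]))
for n in("top","scene"):
    P=np.load(n+"0.npy"); x,y,z=np.moveaxis(P,-1,0); I=cv2.imread(f"pics/{n}0.png").astype(int)
    reg=(x>380)&(x<680)&(y<-230)&(y>-370)
    brown=(I[...,2]>I[...,0]+50)
    for nm,m in(("handle",reg&brown&(z>55)&(z<90)&(x<560)),("stem",reg&~brown&(z>57)&(z<85)&(x>525)),("base",reg&(z>6)&(z<14)&(x<560))):
        Q=P[m]
        if len(Q)<5: print(n,nm,len(Q)); continue
        (cx,cy),(w,h),an=cv2.minAreaRect(Q[:,:2].astype(np.float32)); vx,vy,x0,y0=cv2.fitLine(Q[:,:2].astype(np.float32),cv2.DIST_HUBER,0,.01,.01).ravel()
        print(n,nm,len(Q),"rect",np.round([cx,cy,w,h,an],1),"line yaw",np.round(np.degrees(np.arctan(vy/vx)),1),"mean",Q.mean(0).round(1),"x",Q[:,0].min().round(),Q[:,0].max().round(),"zmed",np.median(Q[:,2]).round(1))
E
```

```text
top handle 392 rect [ 469.6 -289.9   22.8   88.2   75.4] line yaw -15.0 mean [ 468.9 -289.3   74.4] x 427.0 512.0 zmed 74.6
top stem 202 rect [ 566.4 -316.7   15.5   86.7   76.8] line yaw -14.6 mean [ 568.2 -315.1   65.6] x 526.0 610.0 zmed 66.1
top base 847 rect [ 473.8 -293.3  155.3  132.9    3.2] line yaw -8.0 mean [ 465.1 -282.6   10.4] x 397.0 555.0 zmed 10.5
scene handle 212 rect [ 467.7 -288.3   27.6   87.    76.3] line yaw -14.3 mean [ 467.9 -285.3   70.5] x 423.0 511.0 zmed 72.5
scene stem 106 rect [ 565.2 -315.7   17.7   84.5   76.4] line yaw -15.7 mean [ 566.5 -314.1   64.2] x 526.0 606.0 zmed 64.1
scene base 414 rect [ 466.7 -303.8  131.4  170.5   89.1] line yaw -22.6 mean [ 472.3 -284.4    9.7] x 382.0 553.0 zmed 9.8
```

View pics/crop0.png

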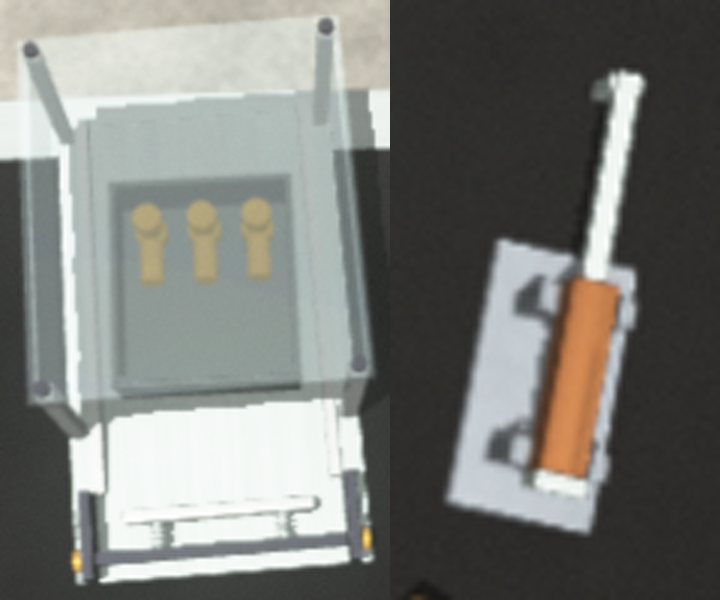

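The crop shows the tote's lip at crop (112,393)–(300,386) and its rear rim at (110,182)–(290,174). The deck's front edge runs (78,584)–(380,563). The hook lies at (469,-289), yaw about -15°, and its 74 mm top matches 61+13. Next I'll fit the bay and tote and check them by overlay in both cameras.

```bash
python3 - <<'E'
from h import *
from scipy.optimize import least_squares
c=env.camera("top"); s=env.camera("scene")
g=lambda u,v:(225+u/3-.33,50+v/3-.33)
def W(u,v,z): a=g(u,v); return on_z(c,a[1],a[0],z)
for nm,pts,z in(("deckfront",[(78,584),(380,563)],8),("lip",[(112,393),(300,386)],63),("rear rim",[(110,182),(290,174)],63),("roof",[(28,404),(373,377),(20,45),(335,15)],156),("bar top",[(127,517),(318,500)],41),("bar lower",[(127,524),(318,507)],41)):
    print(nm,[tuple(W(*p,z)[:2].round(1)) for p in pts])
P=cloud(c); x,y,z=np.moveaxis(P,-1,0)
Q=P[(z>150)&(z<162)&(x>560)&(x<960)&(abs(y)<180)]; print("roof cloud",len(Q), cv2.minAreaRect(Q[:,:2].astype(np.float32)) if len(Q)>9 else "")
Q=P[(z>14)&(x>500)&(x<610)&(abs(y-6)<150)&(z<130)]; print("front structures",[(np.round(Q[(Q[:,1]>a)&(Q[:,1]<=a+25),2].max(initial=0))) for a in range(-145,150,25)])
o=env.observe(); print(o["time"],o["force"],o["joint_positions"])
for n,cc in(("top",c),("scene",s)):
    for t in("tote","tote_lip","bay","stop_frame"):
        for r in env.place_of(cc,t)[:2]:
            zz={"tote":8,"tote_lip":63,"bay":0,"stop_frame":8}[t]; print(n,t,round(r["conf"],2),np.round(r["location"]),on_z(cc,*r["location"],zz)[:2].round(1))
E
```

```text
deckfront [(np.float64(519.6), np.float64(130.8)), (np.float64(531.0), np.float64(-114.4))]
lip [(np.float64(664.6), np.float64(95.3)), (np.float64(666.5), np.float64(-52.6))]
rear rim [(np.float64(842.8), np.float64(98.5)), (np.float64(845.6), np.float64(-49.2))]
roof [(np.float64(635.0), np.float64(140.5)), (np.float64(648.4), np.float64(-102.5)), (np.float64(915.5), np.float64(154.1)), (np.float64(933.1), np.float64(-85.4))]
bar top [(np.float64(569.1), np.float64(86.3)), (np.float64(579.0), np.float64(-64.7))]
bar lower [(np.float64(563.5), np.float64(86.3)), (np.float64(573.4), np.float64(-64.5))]
roof cloud 13584 ((784.6690063476562, 27.2357177734375), (287.4530029296875, 245.7439727783203), 3.1409566402435303)
front structures [np.float64(0.0), np.float64(45.0), np.float64(46.0), np.float64(45.0), np.float64(45.0), np.float64(44.0), np.float64(45.0), np.float64(45.0), np.float64(44.0), np.float64(44.0), np.float64(46.0), np.float64(0.0)]
0.9 [-0.15940863 -0.30067104 -0.29156656] [ 1.1688345   0.5364068  -0.00437079  1.53790953  0.00262105  1.06730079
 -0.07122358]
top tote_lip 0.41 [177. 290.] [671.8  29.6]
top bay 0.95 [242. 301.] [524.3   9.3]
top stop_frame 0.66 [224. 298.] [565.6  14.1]
scene bay 0.66 [207. 362.] [524.1   5.8]
scene stop_frame 0.95 [210. 353.] [556.5   5.8]
```

Bay origin is about (525.5,11) with yaw ≈3°. The tote's lip front runs at x≈665.5, mid y≈21, yaw ≈1°, and the 148 mm width matches. The bar face is at x≈574. The stop structures reach z≈46. Now I'll grasp the hook.

```bash
cat >> h.py <<'E'
from scipy.spatial.transform import Rotation as Ro
S=np.diag([1.,-1,-1])
def rh(yaw,pitch=0): return Ro.from_euler("ZY",[yaw,pitch],degrees=True).as_matrix()
def tcp(world,local,yaw,pitch=0,flip=1):
    "TCP pose that puts hook-frame point local at world"
    R=rh(yaw,pitch); p=np.array(world,float)+R@(np.array([0,0,-19.])-np.array(local,float))
    return p, Ro.from_matrix(R@np.diag([flip,-flip,-1.])).as_rotvec()
def st(m=""):
    o=env.observe(); print(m,"t",round(o["time"],1),"p",np.round(o["tool_pos"],1),"F",np.round(o["force"],2),"T",np.round(o["wrist_torque"],2),"op",round(o["opening"],3),"gf",np.round(o["gripper_force"],1)); return o
E
python3 - <<'E'
from h import *
print(env.observe()["tcp_rot"])
for f in(1,-1):
    for w,l,y,p in(((469.2,-289,61),(0,0,0),-15,0),((690,20,50),(136,0,-29),3,4),((560,15,50),(136,0,-29),3,4)):
        P,r=tcp(w,l,y,p,f); q=env.ik(P,r); print(f,P.round(),None if q is None else np.round(q,2))
E
```

```text
[-3.09736806e+00 -5.25104026e-01  6.48398058e-05]
1 [ 469. -289.   42.] [ 0.45  0.66  0.02  1.91 -0.03  0.57 -1.34]
1 [555.  13.  69.] [ 0.04  0.66 -0.2   1.83  0.17  0.74 -1.76]
1 [425.   8.  69.] [ 0.12  0.51 -0.29  2.15  0.24  0.58 -1.87]
-1 [ 469. -289.   42.] [ 0.86  0.72 -0.51  1.89  0.55  0.67  1.32]
-1 [555.  13.  69.] [ 0.41  0.77 -0.71  1.81  0.62  0.88  1.02]
-1 [425.   8.  69.] [ 0.44  0.6  -0.68  2.13  0.58  0.68  0.97]
```

```bash
python3 - <<'E'
from h import *
env.gripper_to(0.6)
P,r=tcp((469.2,-289,61),(0,0,0),-15)
env.reach(P+[0,0,90],r)
st("above")
print(env.move_straight(P,speed=120,stop_force=6)); st("down")
env.gripper_to(0.0,60); o=st("grip")
np.save("grip.npy",np.r_[o["tool_pos"],o["tcp_rot"]])
env.move_straight(P+[0,0,75],speed=120); env.pause(.2); st("lift")
c=env.camera("scene"); cv2.imwrite("pics/s1.png",cv2.resize(c["frame"][60:260,200:460],None,fx=2.5,fy=2.5))
c=env.camera("top"); X=cloud(c); m=(X[...,2]>115)&(X[...,2]<165)&(X[...,0]>530)&(X[...,0]<680)&(X[...,1]<-280)&(X[...,1]>-360); Q=X[m]
A=np.c_[Q[:,0],np.ones(len(Q))]; print(len(Q),Q.min(0).round(),Q.max(0).round(),"slope z(deg)",np.degrees(np.arctan(np.linalg.lstsq(A,Q[:,2],rcond=None)[0][0])),"z mean",Q[:,2].mean())
E
```

```text
above t 3.5 p [ 468.9 -290.3  132.3] F [-0.46 -0.25  0.55] T [0.04 0.01 0.01] op 0.607 gf 0.0
False
down t 4.5 p [ 469.6 -289.4   42.6] F [ 0.64 -0.12 -0.18] T [ 0.01 -0.03 -0.01] op 0.602 gf 0.0
grip t 5.0 p [ 469.3 -289.2   42.2] F [-0.57  0.26  2.7 ] T [ 0.04  0.14 -0.03] op 0.244 gf 60.0
lift t 6.0 p [ 468.7 -288.7  116.2] F [-0.2  -0.24 -1.48] T [ 0.    0.03 -0.01] op 0.243 gf 60.0
242 [ 530. -334.  116.] [ 610. -301.  143.] slope z(deg) -2.8366273947969924 z mean 138.36566735330612
```

View pics/s1.png

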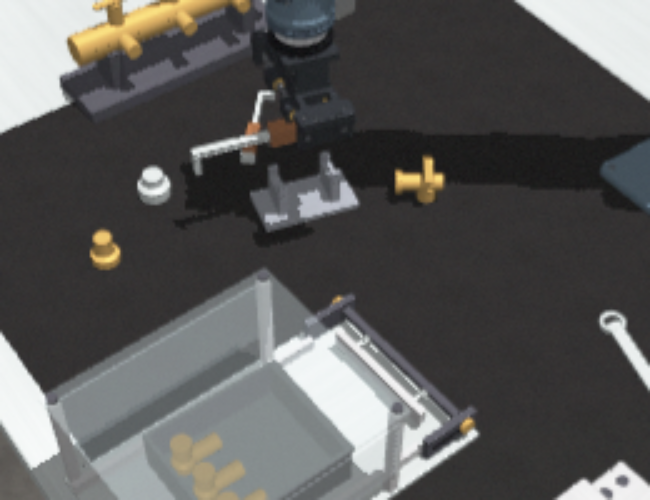

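The hook is held level and the rest is empty and undisturbed. Next I'll enter under the roof and lower the blade behind the lip.

```bash
python3 - <<'E'
from h import *
d=np.array([np.cos(np.radians(3)),np.sin(np.radians(3)),0])
T=np.array([689,21.8,0]); L=(136,0,-29)
P,r=tcp(T-100*d+[0,0,84],L,3,4); env.reach(P,r); st("pre")
P,r=tcp(T+[0,0,80],L,3,4); print(env.move_straight(P,r,speed=90,stop_force=6)); st("in")
c=env.camera("scene"); cv2.imwrite("pics/s2a.png",c["frame"])
P,r=tcp(T+[0,0,43],L,3,4); print(env.move_straight(P,r,speed=40,stop_force=5)); env.pause(.2); st("down"); print(P)
c=env.camera("scene"); t=env.camera("top")
a=cv2.resize(c["frame"][150:300,220:400],None,fx=4,fy=3.9)
b=cv2.resize(t["frame"][100:200,240:340],None,fx=4,fy=4,interpolation=cv2.INTER_CUBIC)
cv2.imwrite("pics/s2.png",np.hstack([a[:400,:400] if 0 else cv2.resize(a,(400,400)),b]))
print("expected tip px",px(t,[T+[4,0,43]]),px(t,[[665.5,21.4,63],[675.5,21.6,63]]))
E
```

```text
pre t 7.2 p [454.9   7.9 103.6] F [ 0.41 -0.14 -2.93] T [-0.01 -0.04 -0.04] op 0.24 gf 60.0
False
in t 8.5 p [553.6  14.7  99.4] F [-0.03  0.2  -1.91] T [ 0.03 -0.04 -0.01] op 0.242 gf 60.0
False
down t 9.8 p [554.4  14.7  62.7] F [-0.34  0.34 -1.41] T [ 0.02  0.01 -0.04] op 0.244 gf 60.0
[554.21382717  14.736156    62.46252093]
expected tip px [[293.58650588 170.4591234 ]] [[293.28355953 179.49396236]
 [293.15596006 175.38247718]]
```

View pics/s2.png

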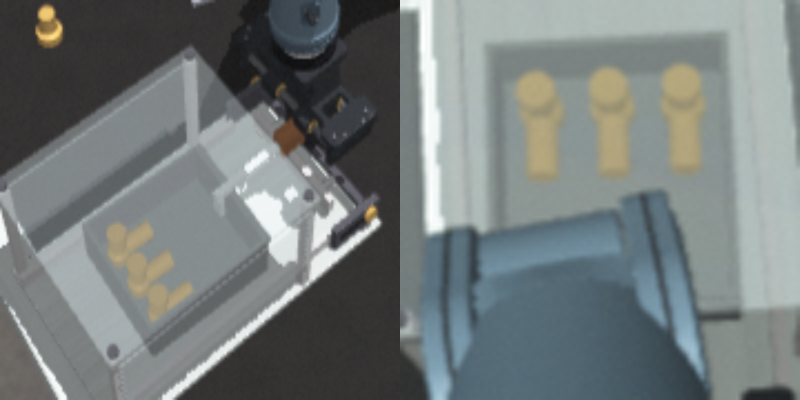

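In the left half, the blade sits behind the lip inside the tote at (220,200) and is clear of the fittings. Next I'll drag it most of the way, then approach in small steps while logging force.

```bash
cat >> h.py <<'E'
D=np.array([np.cos(np.radians(3)),np.sin(np.radians(3)),0])
P0,R0=tcp(np.array([689,21.8,43]),(136,0,-29),3,4)
def F(n=8):
    a=[]; 
    for _ in range(n): o=env.observe(); a.append(np.r_[o["force"]@D,o["force"][2],(o["tool_pos"]-P0)@D]); env.pause(.02)
    return np.mean(a,0).round(2),o["time"]
E
python3 - <<'E'
from h import *
print(F())
for s in(6,10,13,16,20,30,45,60,75,86):
    st_=env.move_straight(P0-s*D,R0,speed=40,stop_force=11); print(s,st_,*F(5))
    if st_: break
c=env.camera("scene"); cv2.imwrite("pics/s3.png",cv2.resize(c["frame"][150:300,220:420],None,fx=4,fy=4))
E
```

```text
(array([-0.12, -2.87,  0.07]), 10.05)
6 False [ 0.02 -2.34 -6.25] 10.4333
10 False [ 0.89 -2.02 -9.87] 10.7667
13 False [  2.53  -3.4  -12.63] 11.1
16 False [  2.55  -2.8  -16.11] 11.4333
20 False [  1.54  -2.47 -20.43] 11.7667
30 False [ -0.05  -2.3  -30.89] 12.25
45 False [ -0.08  -2.14 -45.93] 12.8583
60 False [ -0.22  -2.36 -60.84] 13.4667
75 False [ -0.44  -2.55 -75.87] 14.075
86 False [  0.09  -2.38 -86.8 ] 14.5833
```

View pics/s3.png

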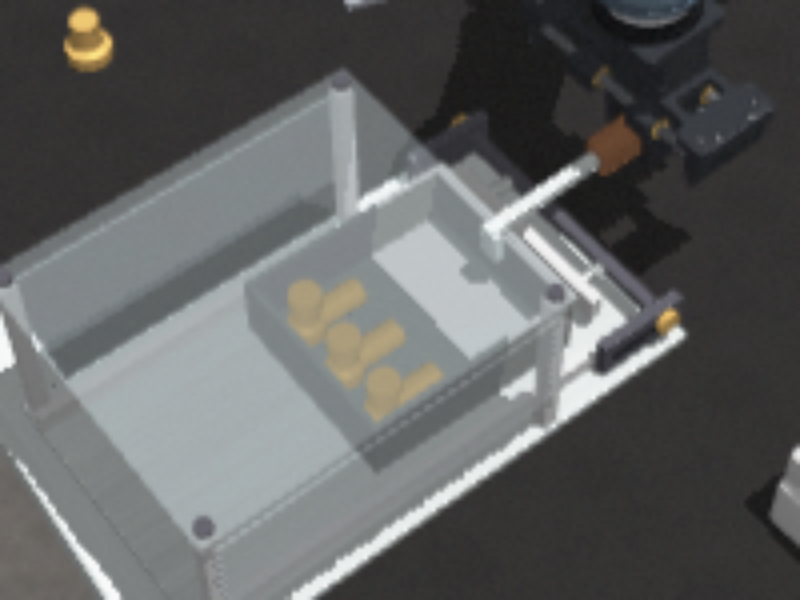

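The tote has come forward, and the bar at (560,265) is close ahead of it. The blade is still on the lip at (495,240). Next I'll take 1 mm steps.

```bash
python3 - <<'E'
from h import *
s=86
while s<118:
    s+=1.; k=env.move_straight(P0-s*D,R0,speed=12,stop_force=8); f=env.observe()["force"]@D; a,t=F(6); print(s,k,round(f,2),a,round(t,1))
    if a[0]>5.5 or k: break
E
```

```text
87.0 False 0.77 [  0.94  -2.73 -86.93] 15.0
88.0 False 3.22 [  3.56  -3.91 -87.3 ] 15.3
89.0 False 3.72 [  3.38  -3.65 -88.95] 15.7
90.0 False 2.1 [  2.73  -3.73 -90.14] 16.0
91.0 False 3.28 [  2.98  -3.14 -91.13] 16.4
92.0 False 3.53 [  3.05  -3.44 -92.11] 16.7
93.0 False 2.97 [  2.68  -2.98 -93.12] 17.1
94.0 False 2.52 [  3.03  -3.77 -94.1 ] 17.4
95.0 False 2.19 [  2.85  -3.03 -95.11] 17.8
96.0 False 2.86 [  3.34  -3.37 -96.11] 18.1
97.0 False 3.26 [  2.86  -3.64 -97.11] 18.5
98.0 False 2.88 [  3.28  -3.35 -98.11] 18.8
99.0 False 3.28 [  3.09  -3.24 -99.12] 19.2
100.0 False 2.55 [   2.52   -2.91 -100.11] 19.5
101.0 False 2.68 [   3.1    -3.41 -101.11] 19.9
102.0 False 2.85 [   3.07   -3.37 -102.11] 20.2
103.0 False 2.73 [   2.71   -3.71 -103.11] 20.6
104.0 False 2.1 [   2.54   -3.31 -104.12] 20.9
105.0 False 3.16 [   2.96   -3.39 -105.07] 21.3
106.0 False 3.75 [   4.1    -3.84 -105.84] 21.6
107.0 False 4.37 [   4.83   -3.38 -106.75] 22.0
108.0 False 5.07 [   4.81   -4.36 -107.59] 22.3
109.0 False 6.04 [   5.96   -4.56 -108.22] 22.7
```

The friction plateau is about 2.95 N, and the bar was met at s≈105. I'll continue until the pull is about 10.8 N, which puts about 8 N on the bar.

```bash
python3 - <<'E'
from h import *
s=109
while s<120:
    s+=.8; k=env.move_straight(P0-s*D,R0,speed=12,stop_force=6); a,t=F(8); print(round(s,1),k,a,round(t,1))
    if a[0]>10.3 or k: break
st()
c=env.camera("scene"); cv2.imwrite("pics/s4.png",cv2.resize(c["frame"][150:300,260:460],None,fx=4,fy=4,interpolation=cv2.INTER_CUBIC))
E
```

```text
109.8 False [   6.66   -4.57 -108.67] 23.1
110.6 False [   7.45   -4.63 -109.17] 23.4
111.4 False [   8.04   -5.16 -109.67] 23.8
112.2 False [   8.09   -5.59 -110.18] 24.2
113.0 False [   9.09   -5.75 -110.68] 24.6
113.8 False [   9.3    -6.06 -111.18] 25.0
114.6 False [  10.53   -6.26 -111.67] 25.4
 t 25.4 p [442.7   9.   63. ] F [10.52  0.25 -6.03] T [ 0.04 -1.98 -0.05] op 0.246 gf 60.0
```

View pics/s4.png

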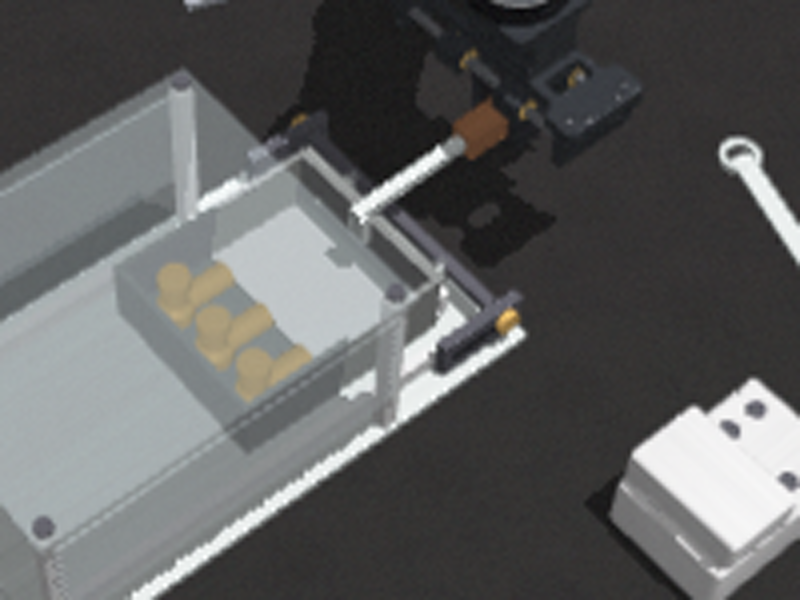

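The tote's front wall lies on the bar and the tote is flat, at about 7.5–9 N. Next I'll unload slowly, unhook upward and check.

```bash
python3 - <<'E'
from h import *
for s,v in((110,8),(106,10),(102,15),(98,20)):
    env.move_straight(P0-s*D,R0,speed=v); print(s,*F(4))
U=np.array([0,0,55.])
print(env.move_straight(P0-98*D+U,R0,speed=60,stop_force=4)); print(*F(4)); st()
env.move_straight(P0-130*D+U,R0,speed=80); env.pause(.2)
c=env.camera("scene"); t=env.camera("top")
cv2.imwrite("pics/s5.png",np.hstack([cv2.resize(c["frame"][150:300,260:460],(400,300),interpolation=cv2.INTER_CUBIC),cv2.resize(t["frame"][130:250,225:385],(400,300),interpolation=cv2.INTER_CUBIC)]))
X=cloud(t); m=(X[...,2]>100)&(X[...,2]<165)&(X[...,0]>470)&(X[...,0]<590)&(abs(X[...,1]-12)<14); Q=X[m]
print(len(Q)); 
if len(Q)>20: print(Q.min(0),Q.max(0),np.degrees(np.arctan(np.polyfit(Q[:,0],Q[:,2],1)[0])))
X=cloud(c); m=(X[...,2]>90)&(X[...,2]<165)&(X[...,0]>490)&(X[...,0]<590)&(abs(X[...,1]-12)<20); Q=X[m]; print(len(Q),Q.min(0),Q.max(0),np.degrees(np.arctan(np.polyfit(Q[:,0],Q[:,2],1)[0])))
E
```

```text
110 [   4.54   -3.93 -110.06] 26.2083
106 [  -0.35   -2.73 -106.75] 26.825
102 [  -0.13   -2.57 -101.99] 27.3083
98 [ -0.4   -2.22 -97.9 ] 27.725
False
[ -0.48  -2.32 -98.33] 28.8583
 t 28.9 p [456.    9.6 117.1] F [-0.45 -0.21 -1.69] T [ 0.04 -0.02  0.07] op 0.244 gf 60.0
115
[525.22657811   6.69434555 105.91442019] [569.04807305  22.923206   136.23162686] -9.94406239394323
155 [490.0178996    4.49159754  99.36406411] [569.01457847  24.29821027 139.09663966] -12.241926523660723
```

View pics/s5.png

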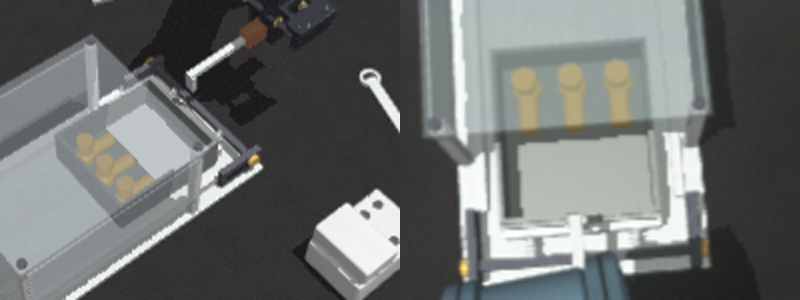

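The tote is unhooked, flat and still against the bar. I'll carry the hook to the lifted pose above the rest and repeat the same slope measurement.

```bash
python3 - <<'E'
from h import *
P,r=tcp((469.2,-289,61),(0,0,0),-15)
env.reach(P+[0,0,75],r); env.pause(.3); st("lift")
for _ in range(2):
    c=env.camera("top"); X=cloud(c); m=(X[...,2]>115)&(X[...,2]<165)&(X[...,0]>530)&(X[...,0]<680)&(X[...,1]<-280)&(X[...,1]>-360); Q=X[m]
    A=np.c_[Q[:,0],np.ones(len(Q))]; print(len(Q),Q.min(0).round(),Q.max(0).round(),"slope z(deg)",np.degrees(np.arctan(np.linalg.lstsq(A,Q[:,2],rcond=None)[0][0])),"z mean",Q[:,2].mean())
    for a in range(530,610,16):
        q=Q[(Q[:,0]>=a)&(Q[:,0]<a+16)]; print(a,np.percentile(q[:,2],[50,80]).round(1),np.median(q[:,1]).round(1))
E
```

```text
lift t 31.2 p [ 469.6 -288.   117. ] F [-0.35 -0.39 -3.18] T [ 0.1   0.03 -0.01] op 0.244 gf 60.0
242 [ 531. -333.  115.] [ 610. -300.  145.] slope z(deg) -3.810492212423171 z mean 139.0450134998772
530 [140.6 141.8] -305.4
546 [141.3 142.5] -310.0
562 [140.4 142.3] -314.6
578 [140.4 141.6] -318.1
594 [139.3 141.2] -321.2
242 [ 531. -332.  116.] [ 611. -300.  144.] slope z(deg) -3.4727884538220715 z mean 139.00564850590237
530 [140.7 142.4] -305.8
546 [140.4 141.6] -310.4
562 [140.9 141.6] -314.8
578 [140.8 141.9] -318.6
594 [139.9 141.8] -321.0
```

There was no slip: the hook is level with the same x extent as before. Now I'll lay it down.

```bash
python3 - <<'E'
from h import *
P,r=tcp((469.2,-289,61),(0,0,0),-15)
env.move_straight(P+[0,0,12],r,speed=80)
print(env.move_straight(P+[0,0,.2],r,speed=20,stop_force=5)); env.pause(.3); st("low")
env.gripper_to(0.35,10); env.pause(.2); env.gripper_to(0.6); st("open")
print(env.move_straight(P+[0,0,100],r,speed=100,stop_force=6)); st("up")
env.reach([330,-480,240],r); env.pause(.3)
c=env.camera("top"); s=env.camera("scene")
X=cloud(c); x,y,z=np.moveaxis(X,-1,0); I=c["frame"].astype(int)
Q=X[(I[...,2]>I[...,0]+50)&(x>380)&(x<560)&(y<-230)&(y>-370)&(z>55)&(z<90)]
print(len(Q),cv2.minAreaRect(Q[:,:2].astype(np.float32)),np.median(Q[:,2]))
cv2.imwrite("pics/s6.png",np.hstack([cv2.resize(s["frame"][90:290,215:415],(400,400),interpolation=cv2.INTER_CUBIC),cv2.resize(c["frame"][120:320,240:440],(400,400),interpolation=cv2.INTER_CUBIC)]))
E
```

```text
True
low t 33.1 p [ 468.9 -288.9   42.2] F [-0.62  0.8   6.1 ] T [0.09 0.03 0.02] op 0.242 gf 60.0
open t 34.2 p [ 468.1 -288.4   41.5] F [-0.37  0.01 -0.35] T [ 0.03 -0.02 -0.05] op 0.597 gf 0.0
False
up t 35.3 p [ 468.8 -288.7  141.3] F [0.02 0.04 0.93] T [ 0.03 -0.02 -0.01] op 0.598 gf 0.0
389 ((469.26007080078125, -288.7833251953125), (22.802642822265625, 88.19699096679688), 74.81071472167969) 74.32772146946185
```

View pics/s6.png

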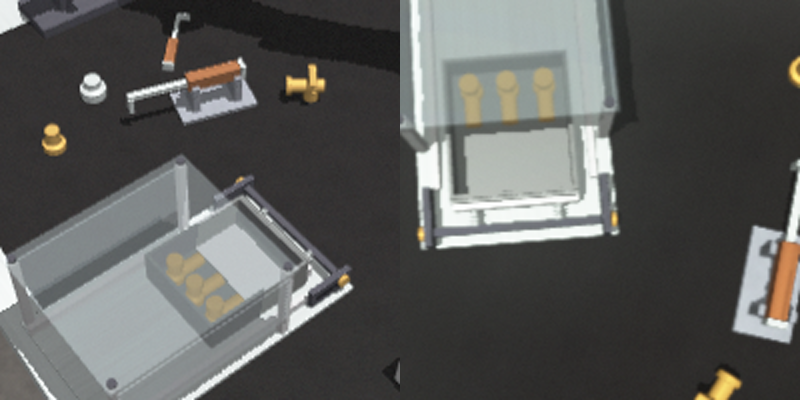

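The hook lies as it did before: handle at (469.3,-288.8), top at 74.3 mm. The tote rests on the bar and nothing else has moved. Handing in.

```bash
python3 -c "
from station import env
print(env.job_done())"
```

```text
the job is handed in; nothing more can be done
None
```

I dragged the tote onto the stop bar with an estimated 7.5–9 N on the springs, left it touching the bar, laid the hook back in its rest as before, and handed the job in at about 36 s of the 72 s allowed.

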